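# Seat the sample flask and set its cap to breathe

## Task

Gently stand the amber sample flask fully home in the square pocket of the green holder, then screw its black knurled cap down clockwise until it bottoms out, and back it off a quarter turn so that the flask can breathe. Finish while still holding the cap at that quarter turn: do not let go of it. Leave the bottle, marker, coaster and tin where they are.

Things in the scene. Friction and masses are not known exactly. Their poses are not given: they have to be found in the camera images.
- flask: Amber rigid flask, about 0.4 kg with cap: square body 56 x 56 mm, 70 mm tall, round neck 29 mm across above, black cap on top. Origin at the centre of its underside, x and y square to its sides, z up. Stands loose on the table (height 0). It can be lifted by its cap, whose friction keeps it from swinging. Fits the pocket in any of four quarter-turn positions.
- cap: Black knurled round cap, 40 mm across, 30 mm tall, white line from centre to rim. Origin at the centre of its underside, 96 mm above the flask's underside when bottomed out; x along the white line, z up. Clockwise from above screws it down, 4 mm of height a turn. Friction about 0.08 N m, stays where left; at the bottom it stops hard, and fingers that turn on slip round it.
- cap_top (a point): Centre of the cap's top face, 30 mm above the cap's underside. Axes as those of the cap.
- cap_turn (a joint): Angle of the cap on the flask's thread: 0 when bottomed out, growing as it is unscrewed (anticlockwise from above); a quarter turn back is 1.57. Starts 2.4 to 3.6 rad up; ends of travel at 0 and 5.5.
- holder: Green block, 110 x 110 mm, 40 mm tall, fixed to the table, with a square pocket 60 x 60 mm, 30 mm deep, in the middle of its top, chamfered 3 mm at the mouth. Origin at the centre of its underside, x and y square to the pocket's sides. It keeps the flask from turning while the cap is screwed.
- pocket_floor (a point): Centre of the pocket's floor, 10 mm above the table; the flask's underside comes to rest here. Axes as those of the holder.
- wine_bottle: Bystander: dark standing wine bottle, 74 mm across, 295 mm tall, origin at the centre of its underside. Leave alone.
- marker: Bystander: white marker with green cap lying on the table, 140 x 18 x 18 mm, long along its x, origin on its underside 48 mm from its white end. Leave alone.
- coaster: Bystander: square cork coaster, 80 x 80 x 9 mm, origin at the centre of its underside. Leave alone.
- tin: Bystander: open aluminium tin, 76 mm across, 55 mm tall, origin at the centre of its underside. Leave alone.
There are look-alikes about, which are no part of the job. What is meant by the flask is not turquoise, and is the smaller of those in its own colour.

How it is judged (in metres and radians):
On the way, in this order (a step that is already met when the one before it is completed fails the run):
1. the flask stands fully home in the holder's pocket, with the cap not yet screwed down (z of flask in the frame of pocket_floor below 0.004 m and horizontal distance between flask and pocket_floor below 0.006 m and angle between flask's own z axis and vertical below 0.06 rad and value of joint cap_turn above 0.3 rad), for 0.2 s.
2. the cap is screwed down to the bottom of its thread with the flask in the pocket (value of joint cap_turn below 0.08 rad and z of flask in the frame of pocket_floor below 0.006 m), for 0.1 s.
At the end, for the whole second after the job is handed in: Flask home in the pocket (4 mm of its floor, 6 mm of its centre, upright within 0.06 rad), its cap bottomed out and now at rest 1.27 to 1.87 rad (a quarter turn within 17 degrees) back from the bottom, the fingers still gripping the cap with over 3 N; bystanders left in place (value of joint cap_turn between 1.27 and 1.87 rad and contact force between the fingers and cap above 3 N and distance between the grasp point and cap below 0.05 m and z of flask in the frame of pocket_floor below 0.004 m and horizontal distance between flask and pocket_floor below 0.006 m and angle between flask's own z axis and vertical below 0.06 rad and angular speed of cap below 0.2 rad/s and linear speed of flask below 0.03 m/s); the arm keeps its last pose, push and grip.
It fails at once if the flask is tipped more than 0.6 rad (angle between flask's own z axis and vertical above 0.6 rad).
It fails at once if the flask is dropped into the pocket: faster than 0.3 m/s inside it (horizontal distance between flask and pocket_floor below 0.02 m and z of flask in the frame of pocket_floor below 0.03 m and linear speed of flask above 0.3 m/s).
It fails at once if a bystander is moved by more than 30 mm (distance of any of wine_bottle, marker, coaster, tin from where it was at the start of the episode above 0.03 m).
It fails at once if the wine bottle is knocked over (angle between wine_bottle's own z axis and vertical above 0.5 rad).
It also fails if it takes over 59 s, if anything falls off the work surface, if the arm or the gripper's body presses on something with over 40 N, if the wrist force passes 120 N, or if a joint passes its speed limit or range.

## Robot

A 6-joint arm with a two-finger parallel gripper is mounted at the origin on the work surface. World frame = base frame: x ahead of the robot, y to its left, z up, the work surface at z = 0. Lengths are in m, angles in degrees, forces in N, time in s.
With the tool pointing down it reaches from about 0.35 to 0.875 m from the base axis. Payload 4.2 kg.
Tool frame: the origin (TCP) lies at the very end of the fingers, on their centre line; the grasp point (between the pads) lies 19 mm behind it; z points along the fingers, y is the line along which they close (so a half turn about z gives the same grasp; the last joint's range is limited). The gripper opens to 87 mm and grips with 3 to 60 N. Pads are 19 mm wide; open, the fingers measure 117 mm over their backs; the gripper's body (75 mm by 190 mm) begins 51 mm behind the grasp point.
Start: joints at [-52.219, 22.042, 0.453, 0, -68.411, -14.817], TCP at [0.244, -0.575, 0.223] pointing down, gripper open.
Joint ranges: [-179.83, 179.83], [-69.29, 118.12], [-61.27, 80.66], [-181.25, 117.63], [-171.15, -9.14], [-177.46, 177.46]. Speed limits (degrees/s): [159.86, 159.86, 180, 180, 180, 180].

## Interface

Orientations are given as a 3x3 rotation matrix whose columns are the frame's x, y, z axes.
In Python, from station import * gives the robot as it stands.
- The arm moves only by the shell command python3 -m pendant 'ROWS'. ROWS is JSON, a list of rows, each an object of numbers: "x", "y", "z": the shift along the world's x, y, z normalised to -1 to 1, where 1 is 250 mm; "rx", "ry", "rz": the turn, a rotation vector about the world's x, y, z normalised to -1 to 1, where 1 is 180 degrees; "claw": the opening, from 0 (shut) to 1 (fully open). A call has exactly 8 rows; each row is the pose to reach, as a shift and turn from the pose commanded when the call began, turning the shorter way round; what a row does not reach only later rows make up. A row lasts 1/8 s, in which the tool goes at most 62.5 mm and 10.7 degrees, less where a joint would pass 70% of its speed; a pose out of reach is approached as far as the arm can. A call with a number of a shift or a turn outside -1 to 1 is refused whole. A call with a gripper value outside its range is refused whole. The fingers move at their own pace and stop on an object; the grip force is fixed at half the most. Time passes only in rows, so rows that repeat a pose let the fingers close, or fill a call up. It gives the time, the measured TCP pose, the force, the opening and the grip force at its end, in the units of the state.
- sense(): the state, without advancing time (a new reading comes with each control period).
- capture(name): name is "scene" or "top"; returns a dict with "color" (480x640x3 uint8, red, green, blue), "mtx" (3x3 intrinsics, pixels), "world_to_cam" (4x4, takes a point from world to camera coordinates). Camera axes: x right, y up, looking along -z (the intrinsics and any distortion apply to the point x, -y, -z); pixel columns grow to the right and rows downward; lengths in m; the calibration is good to about 2 mm. A picture is of the moment at which its call begins. There is no depth.
- finish_job(): hands the job in; it is judged then, once.
Trained networks look in a picture, given as the dict that the camera call returned (one of the last four; its "shot" number tells which), for a name from the list of things; names that differ only in an ending like _2 or _b are one class to them, and where a whole thing is asked for, a point or a joint stands for the part that bears it (a point fixed in the world has none). Each returns a list of dicts, best first, with "conf" (0 to 1); they miss things now and then, are a little off and sometimes report something else, mostly with a low value. They report only what shows in the picture. A call takes as long as a camera call. They do not tell look-alikes from the thing itself.
- search_frame(picture, label): "centre" ([column, row] in pixels, amid what is visible of it).
- regions_of(picture, label): "region" (480x640 bool, what is visible of it) and "centre" ([column, row] in pixels, amid what is visible of it).
The state is a dict: "time_s": time; "joints": joint angles; "joint_velocities": joint speeds; "effort": joint torques, N m; "tcp_pos": TCP position; "ee_rot": TCP orientation; "wrist_force": force on the tool from outside, world axes, zero at the start; "moment": the same for the moment, N m; "gripper_width": opening from 0.0 (shut) to 1.0 (fully open); "gripper_force": force on a finger pad.
Only numpy, scipy, OpenCV 4.12 (cv2) and the standard library are available. Lean on these libraries where they do the work, as an engineer would, in place of code of your own. Each camera call takes 0.05 s, during which the arm holds its last target. There are 200 camera calls.

## Working session

There is one attempt and no reset: what is moved stays moved. The work goes in short steps, Python scripts to look and compute and a shell command to move; the robot and the scene stay as the last step left them, time stands still between calls to the robot, and variables do not carry over. Pictures are saved under pics/ and viewed, at most 10 in all, crops included, and the job is handed in when it is done.

```bash
mkdir -p pics; ls
cat > h.py <<'E'
import numpy as np, cv2
from station import *
def save(p,n): cv2.imwrite(f'pics/{n}.png',cv2.cvtColor(p['color'],cv2.COLOR_RGB2BGR))
def ray(p,uv):
    K=p['mtx'];W=p['world_to_cam'];R=W[:3,:3];t=W[:3,3]
    d=np.linalg.inv(K)@np.array([uv[0],uv[1],1.]);d=np.array([d[0],-d[1],-d[2]])
    return -R.T@t, R.T@d
def atz(p,uv,z):
    o,d=ray(p,uv);return o+d*(z-o[2])/d[2]
def proj(p,X):
    W=p['world_to_cam'];c=W[:3,:3]@np.asarray(X)+W[:3,3];c=np.array([c[0],-c[1],-c[2]]);u=p['mtx']@c;return u[:2]/u[2]
E
python3 - <<'E'
from h import *
s=sense();print(s)
for n in ('scene','top'):
    p=capture(n);save(p,n+'1');p={k:(np.array(v) if k in('mtx','world_to_cam') else v) for k,v in p.items()}
    print(n,ray(p,(320,240)),[k for k in p])
    for l,z in (('flask',.05),('cap',.126),('holder',.04),('wine_bottle',.15),('marker',.01),('coaster',.009),('tin',.03)):
        for r in search_frame(p,l): print(l,np.round(r['centre']),round(r['conf'],2),atz(p,r['centre'],z).round(3))
E
```

```text
pics
{'time_s': 0.0, 'joints': array([-5.22211148e+01,  2.20891007e+01,  3.78748554e-01, -2.75436344e-02,
       -6.84094311e+01, -1.48159270e+01]), 'joint_velocities': array([-0.00304623,  0.10343535, -0.10166378, -0.07952958, -0.01176754,
       -0.01775757]), 'effort': array([ 5.77105002e-04, -3.90664673e+01,  1.87403798e+01,  4.22025159e+00,
        1.09857440e-02, -1.79035242e-04]), 'tcp_pos': array([ 0.24360506, -0.57491784,  0.22147378]), 'ee_rot': array([[-9.20826402e-01, -3.89971637e-01, -9.27417827e-04],
       [-3.89972726e-01,  9.20824393e-01,  1.92618456e-03],
       [ 1.02831612e-04,  2.13534926e-03, -9.99997715e-01]]), 'wrist_force': array([-0.45488805, -0.36418988, -0.43558599]), 'moment': array([-0.02463213,  0.00290304,  0.03648603]), 'gripper_force': 0.0, 'gripper_width': 0.9998364072407516}
scene (array([ 1.11297754, -0.90223891,  0.73799272]), array([-0.42509315,  0.73847005, -0.52343704])) ['color', 'mtx', 'world_to_cam', 'shot']
flask [336. 223.] 0.97 [0.547 0.175 0.05 ]
flask [297. 206.] 0.86 [0.393 0.205 0.05 ]
flask [352. 202.] 0.82 [0.528 0.315 0.05 ]
cap [
[... 325 characters left out ...]
 306.] 0.57 [ 0.742 -0.095  0.01 ]
coaster [256. 242.] 0.97 [0.365 0.025 0.009]
tin [152. 358.] 0.92 [ 0.468 -0.463  0.03 ]
top (array([ 0.50165047, -0.02027172,  1.28615985]), array([ 0.06289439,  0.0012264 , -0.99807449])) ['color', 'mtx', 'world_to_cam', 'shot']
flask [189. 262.] 0.86 [0.53  0.293 0.05 ]
flask [238. 310.] 0.84 [0.415 0.177 0.05 ]
flask [238. 255.] 0.78 [0.545 0.177 0.05 ]
cap [232. 315.] 0.86 [0.41  0.178 0.126]
cap [180. 263.] 0.56 [0.524 0.294 0.126]
cap [232. 249.] 0.54 [0.556 0.179 0.126]
holder [392. 272.] 0.89 [ 0.504 -0.192  0.04 ]
marker [349. 178.] 0.69 [ 0.735 -0.092  0.01 ]
coaster [302. 328.] 0.86 [0.368 0.026 0.009]
tin [511. 278.] 0.72 [ 0.486 -0.478  0.03 ]
```

Run:
```python
import cv2
a=cv2.imread('pics/scene1.png')[120:280,220:440];b=cv2.imread('pics/top1.png')[215:345,130:300]
cv2.imwrite('pics/c1.png',cv2.resize(a,None,fx=3.6,fy=3.6,interpolation=cv2.INTER_CUBIC))
cv2.imwrite('pics/c2.png',cv2.resize(b,None,fx=4.5,fy=4.5,interpolation=cv2.INTER_CUBIC))
```

```text
(no output)
```

View pics/c1.png

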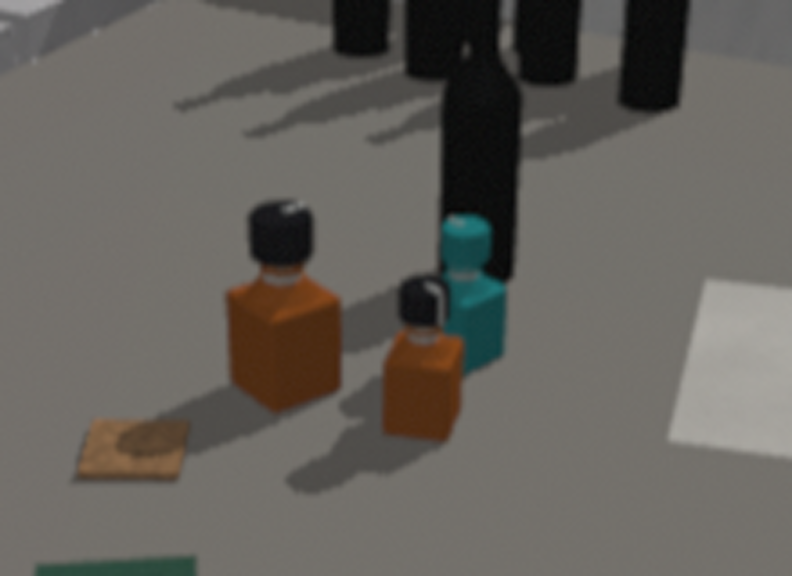

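View pics/c2.png

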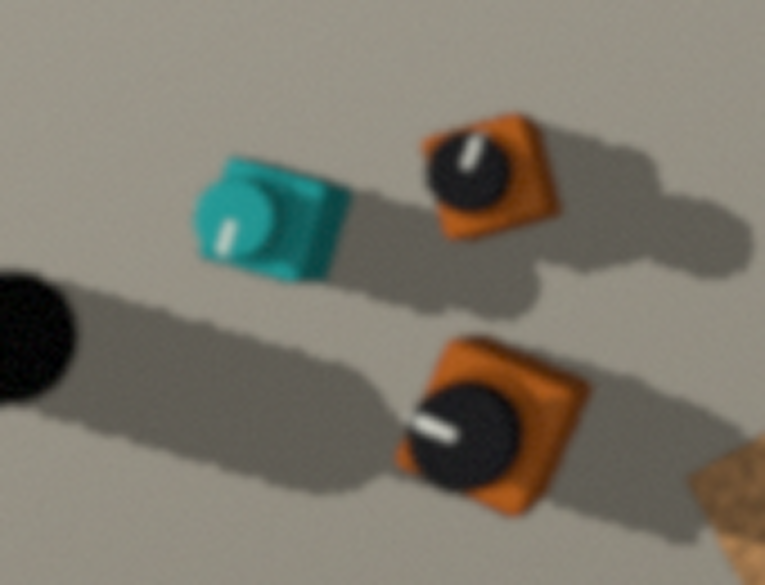

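View pics/top1.png

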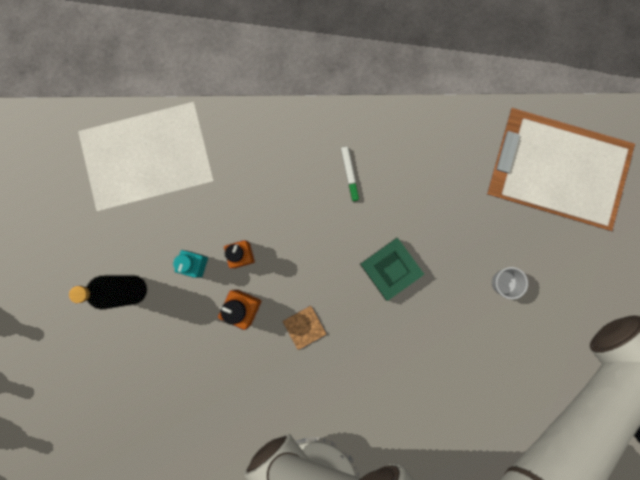

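The target is the small amber flask at top px (234,253), crop c2 (468,172). The large amber one, at (232,312), and the turquoise one, at (182,262), are the decoys. The holder is at (392,270). Next I'll fit the poses to the masks.

```bash
cat > fit.py <<'E'
from h import *
from scipy.optimize import minimize
def box(w,z0,z1): return [np.array([sx*w/2,sy*w/2,z]) for sx in(-1,1) for sy in(-1,1) for z in(z0,z1)]
def cyl(d,z0,z1): return [np.array([d/2*np.cos(a),d/2*np.sin(a),z]) for a in np.linspace(0,2*np.pi,32) for z in(z0,z1)]
HOLD=[box(.11,0,.04)]; FL=[box(.056,0,.07),cyl(.029,.07,.10),cyl(.04,.098,.128)]
def sil(p,parts,x,S=8):
    m=np.zeros((480,640),np.uint8);c,s=np.cos(x[2]),np.sin(x[2]);R=np.array([[c,-s,0],[s,c,0],[0,0,1]])
    for P in parts:
        q=np.array([proj(p,R@v+[x[0],x[1],x[3] if len(x)>3 else 0]) for v in P])
        h=cv2.convexHull(np.round(q*16).astype(np.int32)); cv2.fillConvexPoly(m,h,1,cv2.LINE_AA,4)
    return m.astype(bool)
def outline_fit(ps,masks,parts,x0):
    def f(x):
        x=np.array(x)*[.01,.01,.1]+x0
        return sum(-(sil(p,parts,x)&m).sum()/(sil(p,parts,x)|m).sum() for p,m in zip(ps,masks))
    best=min((minimize(f,[0,0,a],method='Nelder-Mead',options=dict(initial_simplex=np.array([[0,0,a],[1,0,a],[0,1,a],[0,0,a+1.5]]),xatol=.01,fatol=1e-4)) for a in(-6,-3,0,3,6)),key=lambda r:r.fun)
    return best.x*[.01,.01,.1]+x0,best.fun
def near(p,l,uv): 
    r=min(regions_of(p,l),key=lambda r:np.hypot(*(np.array(r['centre'])-uv)));return r['region'].astype(bool)
E
python3 - <<'E'
from fit import *
ps=[capture('scene'),capture('top')]
for l,parts,x0,uv in(('holder',HOLD,[.51,-.195,.7],[(251,294),(392,272)]),('flask',FL,[.545,.177,.3],[(336,220),(236,254)])):
    ms=[near(p,l,u) for p,u in zip(ps,uv)]
    if l=='flask': ms=[m|near(p,'cap',u) for m,p,u in zip(ms,ps,[(336,201),(232,250)])]
    print(l,[m.sum() for m in ms])
    for sel in((0,1),(0,),(1,)):
        x,f=outline_fit([ps[i] for i in sel],[ms[i] for i in sel],parts,x0);print(sel,x[:2].round(4),np.degrees(x[2])%90,f)
E
```

```text
holder [np.int64(1922), np.int64(2231)]
(0, 1) [ 0.5119 -0.1897] 35.75243700428289 -1.9243068186840278
(0,) [ 0.5101 -0.1876] 36.11394830982668 -0.9586034912718204
(1,) [ 0.5115 -0.1899] 34.93541577771808 -0.9789103690685413
flask [np.int64(807), np.int64(672)]
(0, 1) [0.5485 0.1765] 18.253430201760807 -1.8187024297423888
(0,) [0.5469 0.1812] 19.83090521562151 -0.9098083427282976
(1,) [0.5484 0.177 ] 11.589723472054608 -0.9281767955801105
```

```bash
R='"x":0.406,"y":1,"z":0,"rx":0,"ry":0,"rz":0.217,"claw":1'; python3 -m pendant '[{"x":0.1,"y":0.25,"z":0,"rz":0.05,"claw":1},{"x":0.2,"y":0.5,"z":0,"rz":0.1,"claw":1},{"x":0.3,"y":0.75,"z":0,"rz":0.15,"claw":1},{"x":0.406,"y":1,"z":0,"rz":0.217,"claw":1},{"x":0.406,"y":1,"z":0,"rz":0.217,"claw":1},{"x":0.406,"y":1,"z":0,"rz":0.217,"claw":1},{"x":0.406,"y":1,"z":0,"rz":0.217,"claw":1},{"x":0.406,"y":1,"z":0,"rz":0.217,"claw":1}]'
python3 -m pendant '[{"x":0.1,"y":0.25,"z":0,"rz":0.05,"claw":1},{"x":0.2,"y":0.5,"z":0,"rz":0.1,"claw":1},{"x":0.3,"y":0.75,"z":0,"rz":0.15,"claw":1},{"x":0.406,"y":1,"z":0,"rz":0.217,"claw":1},{"x":0.406,"y":1,"z":0,"rz":0.217,"claw":1},{"x":0.406,"y":1,"z":0,"rz":0.217,"claw":1},{"x":0.406,"y":1,"z":0,"rz":0.217,"claw":1},{"x":0.406,"y":1,"z":0,"rz":0.217,"claw":1}]'
python3 -m pendant '[{"x":0.1,"y":0.25,"z":0,"rz":0.05,"claw":1},{"x":0.2,"y":0.5,"z":0,"rz":0.1,"claw":1},{"x":0.3,"y":0.75,"z":0,"rz":0.15,"claw":1},{"x":0.406,"y":1,"z":0,"rz":0.217,"claw":1},{"x":0.406,"y":1,"z":0,"rz":0.217,"claw":1},{"x":0.406,"y":1,"z":0,"rz":0.217,"claw":1},{"x":0.406,"y":1,"z":0,"rz":0.217,"claw":1},{"x":0.406,"y":1,"z":0,"rz":0.217,"claw":1}]'
python3 -c "
from h import *
s=sense();print(s['joints'].round(1),s['tcp_pos'].round(4),np.degrees(np.arctan2(*s['ee_rot'][1::-1,0])),s['ee_rot'][:,2].round(3))"
```

```text
[-52.2  22.    0.5  -0.  -68.4 -14.8] [ 0.2439 -0.5754  0.2226] -157.03527941976122 [-0.  0. -1.]$[0]: bad value
$[0]: bad value
$[0]: bad value
```

```bash
python3 -m pendant '[{"x":0.1,"y":0.25,"z":0,"rx":0,"ry":0,"rz":0.05,"claw":1},{"x":0.2,"y":0.5,"z":0,"rx":0,"ry":0,"rz":0.1,"claw":1},{"x":0.3,"y":0.75,"z":0,"rx":0,"ry":0,"rz":0.15,"claw":1},{"x":0.406,"y":1,"z":0,"rx":0,"ry":0,"rz":0.217,"claw":1},{"x":0.406,"y":1,"z":0,"rx":0,"ry":0,"rz":0.217,"claw":1},{"x":0.406,"y":1,"z":0,"rx":0,"ry":0,"rz":0.217,"claw":1},{"x":0.406,"y":1,"z":0,"rx":0,"ry":0,"rz":0.217,"claw":1},{"x":0.406,"y":1,"z":0,"rx":0,"ry":0,"rz":0.217,"claw":1}]'
```

```text
time_s: 2.2
tcp_pos: [0.345, -0.3262, 0.2224]
ee_rot: [[-0.471, -0.882, -0.0], [-0.882, 0.471, 0.0], [0.0, 0.0, -1.0]]
wrist_force: [0.2, -0.5, -0.7]
gripper_width: 1.002
gripper_force: 0.0
```

```bash
python3 -m pendant '[{"x":0.1,"y":0.25,"z":0,"rx":0,"ry":0,"rz":0.05,"claw":1},{"x":0.2,"y":0.5,"z":0,"rx":0,"ry":0,"rz":0.1,"claw":1},{"x":0.3,"y":0.75,"z":0,"rx":0,"ry":0,"rz":0.15,"claw":1},{"x":0.406,"y":1,"z":0,"rx":0,"ry":0,"rz":0.217,"claw":1},{"x":0.406,"y":1,"z":0,"rx":0,"ry":0,"rz":0.217,"claw":1},{"x":0.406,"y":1,"z":0,"rx":0,"ry":0,"rz":0.217,"claw":1},{"x":0.406,"y":1,"z":0,"rx":0,"ry":0,"rz":0.217,"claw":1},{"x":0.406,"y":1,"z":0,"rx":0,"ry":0,"rz":0.217,"claw":1}]'
python3 -m pendant '[{"x":0.1,"y":0.25,"z":0,"rx":0,"ry":0,"rz":0.05,"claw":1},{"x":0.2,"y":0.5,"z":0,"rx":0,"ry":0,"rz":0.1,"claw":1},{"x":0.3,"y":0.75,"z":0,"rx":0,"ry":0,"rz":0.15,"claw":1},{"x":0.406,"y":1,"z":0,"rx":0,"ry":0,"rz":0.217,"claw":1},{"x":0.406,"y":1,"z":0,"rx":0,"ry":0,"rz":0.217,"claw":1},{"x":0.406,"y":1,"z":0,"rx":0,"ry":0,"rz":0.217,"claw":1},{"x":0.406,"y":1,"z":0,"rx":0,"ry":0,"rz":0.217,"claw":1},{"x":0.406,"y":1,"z":0,"rx":0,"ry":0,"rz":0.217,"claw":1}]'
python3 -c "
from h import *
s=sense();print(s['joints'].round(1),s['tcp_pos'].round(4),np.degrees(np.arctan2(*s['ee_rot'][1::-1,0])),s['ee_rot'][:,2].round(3))
p=capture('scene');save(p,'s2')
a=p['color'][120:280,220:440,::-1];cv2.imwrite('pics/c3.png',cv2.resize(a,None,fx=3.6,fy=3.6,interpolation=cv2.INTER_CUBIC))"
```

```text
time_s: 3.2
tcp_pos: [0.4465, -0.0766, 0.2225]
ee_rot: [[0.19, -0.982, -0.0], [-0.982, -0.19, -0.0], [0.0, 0.0, -1.0]]
wrist_force: [-0.2, -0.0, 0.0]
gripper_width: 1.0
gripper_force: 0.0
time_s: 4.2
tcp_pos: [0.548, 0.173, 0.223]
ee_rot: [[0.766, -0.643, 0.0], [-0.643, -0.766, 0.0], [0.0, -0.0, -1.0]]
wrist_force: [-0.0, -0.4, 0.4]
gripper_width: 1.003
gripper_force: 0.0
[ 33.7  17.1  -6.8   0.  -66.1  16.3] [0.548 0.173 0.223] -39.98423328897975 [ 0.  0. -1.]
```

View pics/c3.png

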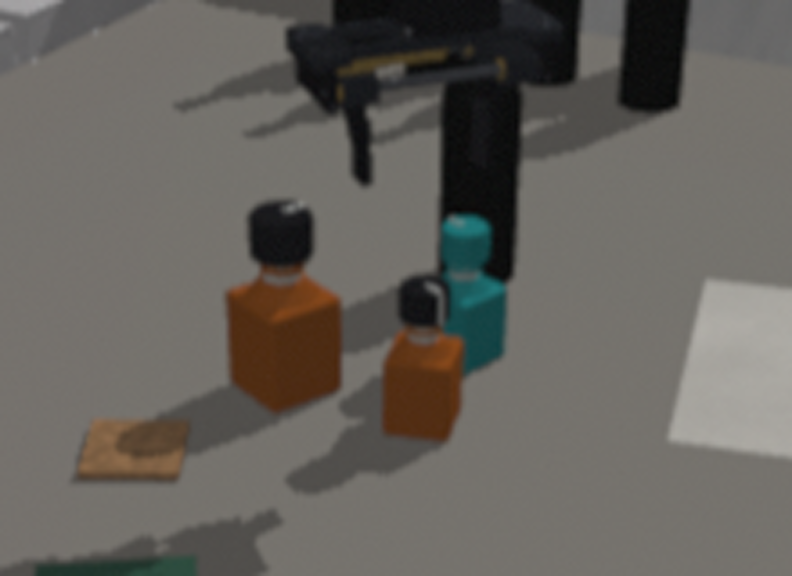

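Everything is still in place: flask cap at c3 (424,300), gripper above it and clear of the neighbours. Going down.

```bash
python3 -m pendant '[{"x":0,"y":0.016,"z":-0.08,"rx":0,"ry":0,"rz":0,"claw":1},{"x":0,"y":0.016,"z":-0.18,"rx":0,"ry":0,"rz":0,"claw":1},{"x":0,"y":0.016,"z":-0.28,"rx":0,"ry":0,"rz":0,"claw":1},{"x":0,"y":0.016,"z":-0.36,"rx":0,"ry":0,"rz":0,"claw":1},{"x":0,"y":0.016,"z":-0.44,"rx":0,"ry":0,"rz":0,"claw":1},{"x":0,"y":0.016,"z":-0.504,"rx":0,"ry":0,"rz":0,"claw":1},{"x":0,"y":0.016,"z":-0.504,"rx":0,"ry":0,"rz":0,"claw":1},{"x":0,"y":0.016,"z":-0.504,"rx":0,"ry":0,"rz":0,"claw":1}]'
python3 -c "
from h import *
p=capture('scene')
a=p['color'][140:260,260:420,::-1];cv2.imwrite('pics/c4.png',cv2.resize(a,None,fx=5,fy=5,interpolation=cv2.INTER_CUBIC))"
```

```text
time_s: 5.25
tcp_pos: [0.5489, 0.1787, 0.0973]
ee_rot: [[0.768, -0.641, 0.001], [-0.641, -0.768, 0.001], [0.001, -0.001, -1.0]]
wrist_force: [-0.3, -0.3, -0.4]
gripper_width: 0.996
gripper_force: 0.0
```

View pics/c4.png

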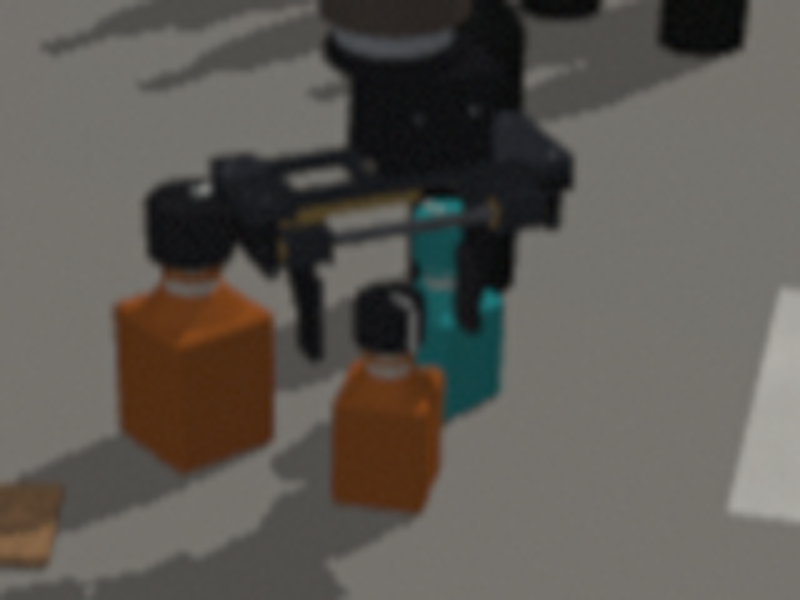

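Fingertips at c4 (315,355) and (470,325) straddle the cap, and their midpoint falls on it. Closing, then a small lift.

```bash
python3 -m pendant '[{"x":0,"y":0,"z":0,"rx":0,"ry":0,"rz":0,"claw":0.7},{"x":0,"y":0,"z":0,"rx":0,"ry":0,"rz":0,"claw":0.55},{"x":0,"y":0,"z":0,"rx":0,"ry":0,"rz":0,"claw":0.45},{"x":0,"y":0,"z":0,"rx":0,"ry":0,"rz":0,"claw":0.3},{"x":0,"y":0,"z":0,"rx":0,"ry":0,"rz":0,"claw":0.2},{"x":0,"y":0,"z":0,"rx":0,"ry":0,"rz":0,"claw":0.2},{"x":0,"y":0,"z":0,"rx":0,"ry":0,"rz":0,"claw":0.2},{"x":0,"y":0,"z":0,"rx":0,"ry":0,"rz":0,"claw":0.2}]'
```

```text
time_s: 6.3
tcp_pos: [0.5482, 0.1784, 0.0965]
ee_rot: [[0.768, -0.641, -0.0], [-0.641, -0.768, -0.0], [-0.0, 0.001, -1.0]]
wrist_force: [-0.2, -0.6, 0.9]
gripper_width: 0.449
gripper_force: 30.0
```

```bash
python3 -m pendant '[{"x":0,"y":0,"z":0.04,"rx":0,"ry":0,"rz":0,"claw":0.2},{"x":0,"y":0,"z":0.1,"rx":0,"ry":0,"rz":0,"claw":0.2},{"x":0,"y":0,"z":0.2,"rx":0,"ry":0,"rz":0,"claw":0.2},{"x":0,"y":0,"z":0.3,"rx":0,"ry":0,"rz":0,"claw":0.2},{"x":0,"y":0,"z":0.4,"rx":0,"ry":0,"rz":0,"claw":0.2},{"x":0,"y":0,"z":0.48,"rx":0,"ry":0,"rz":0,"claw":0.2},{"x":0,"y":0,"z":0.48,"rx":0,"ry":0,"rz":0,"claw":0.2},{"x":0,"y":0,"z":0.48,"rx":0,"ry":0,"rz":0,"claw":0.2}]'
python3 - <<'E'
from fit import *
s=sense();print(s['tcp_pos'],s['wrist_force'],s['gripper_width']*87)
p=capture('scene');q=capture('top');save(q,'t5')
a=p['color'][100:220,260:420,::-1];cv2.imwrite('pics/c5.png',cv2.resize(a,None,fx=5,fy=5,interpolation=cv2.INTER_CUBIC))
E
```

```text
time_s: 7.3
tcp_pos: [0.5476, 0.1784, 0.2158]
ee_rot: [[0.767, -0.641, -0.002], [-0.641, -0.767, -0.0], [-0.001, 0.001, -1.0]]
wrist_force: [-1.1, -0.1, -4.2]
gripper_width: 0.451
gripper_force: 30.0
[0.54764021 0.17837962 0.21583488] [-1.14068069 -0.0621583  -4.20969423] 39.225416067243806
```

View pics/c5.png

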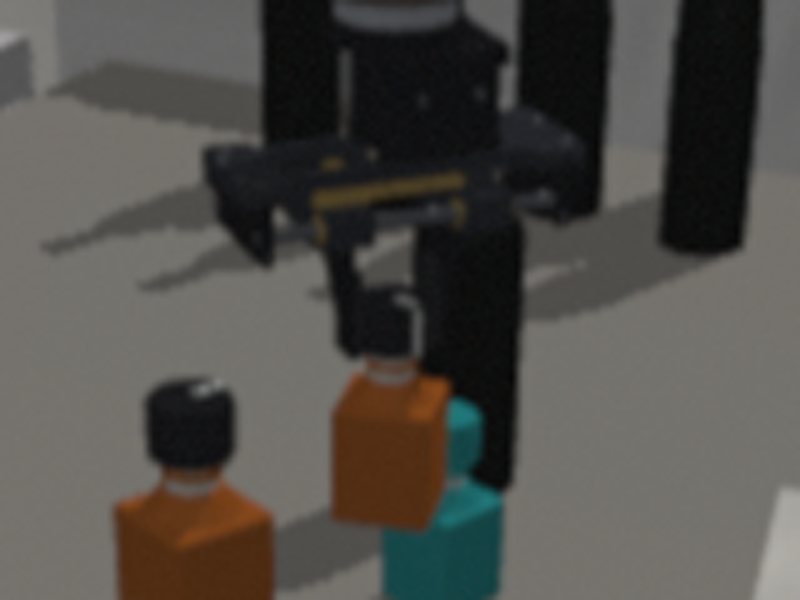

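Flask is held clear of the table, upright. Carrying it to the holder.

```bash
python3 -m pendant '[{"x":-0.005,"y":-0.05,"z":0,"rx":0,"ry":0,"rz":0.01,"claw":0.2},{"x":-0.015,"y":-0.15,"z":0,"rx":0,"ry":0,"rz":0.02,"claw":0.2},{"x":-0.025,"y":-0.25,"z":0,"rx":0,"ry":0,"rz":0.03,"claw":0.2},{"x":-0.037,"y":-0.37,"z":0,"rx":0,"ry":0,"rz":0.04,"claw":0.2},{"x":-0.049,"y":-0.49,"z":0,"rx":0,"ry":0,"rz":0.05,"claw":0.2},{"x":-0.06,"y":-0.6,"z":0,"rx":0,"ry":0,"rz":0.06,"claw":0.2},{"x":-0.072,"y":-0.72,"z":0,"rx":0,"ry":0,"rz":0.07,"claw":0.2},{"x":-0.08,"y":-0.82,"z":0,"rx":0,"ry":0,"rz":0.08,"claw":0.2}]'
python3 -m pendant '[{"x":-0.01,"y":-0.1,"z":0,"rx":0,"ry":0,"rz":0.005,"claw":0.2},{"x":-0.02,"y":-0.2,"z":0,"rx":0,"ry":0,"rz":0.01,"claw":0.2},{"x":-0.03,"y":-0.3,"z":0,"rx":0,"ry":0,"rz":0.015,"claw":0.2},{"x":-0.04,"y":-0.4,"z":0,"rx":0,"ry":0,"rz":0.018,"claw":0.2},{"x":-0.05,"y":-0.5,"z":0,"rx":0,"ry":0,"rz":0.018,"claw":0.2},{"x":-0.06,"y":-0.6,"z":0,"rx":0,"ry":0,"rz":0.018,"claw":0.2},{"x":-0.064,"y":-0.65,"z":0,"rx":0,"ry":0,"rz":0.018,"claw":0.2},{"x":-0.064,"y":-0.65,"z":0,"rx":0,"ry":0,"rz":0.018,"claw":0.2}]'
cat > look.py <<'E'
from fit import *
import sys
n=sys.argv[1]
s=sense();print(s['tcp_pos'],s['joints'].round(1))
p=capture('scene');q=capture('top');z=s['tcp_pos'][2]-.0965
guess=np.array([*s['tcp_pos'][:2],np.radians(35)])
ms=[]
u=proj(p,[*guess[:2],z+.035]);m=near(p,'flask',u);print(m.sum())
body=[box(.056,0,.07)]
am=(lambda c:(c[...,0]>c[...,2]*2.2)&(c[...,0]>60))(p['color'].astype(float))&(np.hypot(*(np.mgrid[:480,:640]-np.array([u[1],u[0]])[:,None,None]))<40)
def off(P): return [v+[0,0,z] for v in P]
for nm,mm in(('net',m),('colour',am)):
    x,f=outline_fit([p],[mm],[off(body[0])],guess);print(nm,mm.sum(),x[:2].round(4),np.degrees(x[2])%90,f)
v=np.int32(u);im=p['color'][max(0,v[1]-75):v[1]+75,v[0]-100:v[0]+100,::-1];cv2.imwrite(f'pics/{n}.png',cv2.resize(im,None,fx=4,fy=4,interpolation=cv2.INTER_CUBIC))
E
python3 look.py c6
```

```text
time_s: 8.4
tcp_pos: [0.5277, -0.0275, 0.2156]
ee_rot: [[0.903, -0.429, -0.002], [-0.429, -0.903, -0.0], [-0.002, 0.001, -1.0]]
wrist_force: [0.8, -0.8, -3.7]
gripper_width: 0.456
gripper_force: 30.0
time_s: 9.4
tcp_pos: [0.5121, -0.1893, 0.2159]
ee_rot: [[0.925, -0.379, -0.001], [-0.379, -0.925, 0.0], [-0.001, 0.0, -1.0]]
wrist_force: [0.2, -0.5, -3.4]
gripper_width: 0.455
gripper_force: 30.0
[ 0.51206343 -0.18930229  0.21592638] [ -3.3  14.7 -11.3  -0.  -64.1  71. ]
1347
net 1347 [ 0.5087 -0.1845] 34.7667691397258 -0.7508999280057596
colour 886 [ 0.5104 -0.185 ] 39.77082540016378 -0.844168260038241
```

View pics/c6.png

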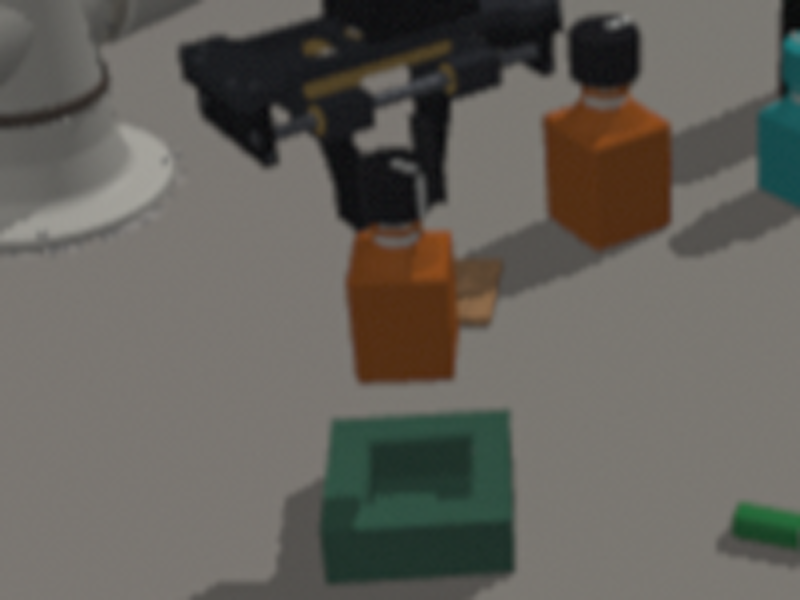

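The flask hangs upright over the pocket: flask base edge at c6 (357,382)-(453,378), parallel to the holder's front edge at (330,530)-(513,520). Lowering to just above the mouth, then gently in.

```bash
python3 -m pendant '[{"x":-0.002,"y":-0.006,"z":-0.05,"rx":0,"ry":0,"rz":0,"claw":0.2},{"x":-0.002,"y":-0.006,"z":-0.12,"rx":0,"ry":0,"rz":0,"claw":0.2},{"x":-0.002,"y":-0.006,"z":-0.19,"rx":0,"ry":0,"rz":0,"claw":0.2},{"x":-0.002,"y":-0.006,"z":-0.25,"rx":0,"ry":0,"rz":0,"claw":0.2},{"x":-0.002,"y":-0.006,"z":-0.28,"rx":0,"ry":0,"rz":0,"claw":0.2},{"x":-0.002,"y":-0.006,"z":-0.29,"rx":0,"ry":0,"rz":0,"claw":0.2},{"x":-0.002,"y":-0.006,"z":-0.29,"rx":0,"ry":0,"rz":0,"claw":0.2},{"x":-0.002,"y":-0.006,"z":-0.29,"rx":0,"ry":0,"rz":0,"claw":0.2}]'
python3 -m pendant '[{"x":0,"y":0,"z":-0.008,"rx":0,"ry":0,"rz":0,"claw":0.2},{"x":0,"y":0,"z":-0.016,"rx":0,"ry":0,"rz":0,"claw":0.2},{"x":0,"y":0,"z":-0.024,"rx":0,"ry":0,"rz":0,"claw":0.2},{"x":0,"y":0,"z":-0.032,"rx":0,"ry":0,"rz":0,"claw":0.2},{"x":0,"y":0,"z":-0.04,"rx":0,"ry":0,"rz":0,"claw":0.2},{"x":0,"y":0,"z":-0.048,"rx":0,"ry":0,"rz":0,"claw":0.2},{"x":0,"y":0,"z":-0.056,"rx":0,"ry":0,"rz":0,"claw":0.2},{"x":0,"y":0,"z":-0.06,"rx":0,"ry":0,"rz":0,"claw":0.2}]'
```

```text
time_s: 10.55
tcp_pos: [0.5123, -0.1905, 0.1447]
ee_rot: [[0.926, -0.378, 0.001], [-0.378, -0.926, -0.0], [0.001, -0.0, -1.0]]
wrist_force: [0.2, -0.5, -3.3]
gripper_width: 0.452
gripper_force: 30.0
time_s: 11.55
tcp_pos: [0.5117, -0.1902, 0.129]
ee_rot: [[0.926, -0.378, 0.0], [-0.378, -0.926, 0.0], [0.0, -0.001, -1.0]]
wrist_force: [-0.7, 0.7, -3.6]
gripper_width: 0.446
gripper_force: 30.0
```

It has entered the mouth 7 mm with no contact force. Continuing to the floor.

```bash
python3 -m pendant '[{"x":0,"y":0,"z":-0.015,"rx":0,"ry":0,"rz":0,"claw":0.2},{"x":0,"y":0,"z":-0.03,"rx":0,"ry":0,"rz":0,"claw":0.2},{"x":0,"y":0,"z":-0.045,"rx":0,"ry":0,"rz":0,"claw":0.2},{"x":0,"y":0,"z":-0.06,"rx":0,"ry":0,"rz":0,"claw":0.2},{"x":0,"y":0,"z":-0.07,"rx":0,"ry":0,"rz":0,"claw":0.2},{"x":0,"y":0,"z":-0.078,"rx":0,"ry":0,"rz":0,"claw":0.2},{"x":0,"y":0,"z":-0.086,"rx":0,"ry":0,"rz":0,"claw":0.2},{"x":0,"y":0,"z":-0.086,"rx":0,"ry":0,"rz":0,"claw":0.2}]'
```

```text
time_s: 12.55
tcp_pos: [0.5118, -0.1904, 0.1074]
ee_rot: [[0.926, -0.378, -0.0], [-0.378, -0.926, 0.0], [-0.0, -0.0, -1.0]]
wrist_force: [-0.2, 0.5, -4.3]
gripper_width: 0.451
gripper_force: 30.0
```

```bash
python3 -m pendant '[{"x":0,"y":0,"z":-0.002,"rx":0,"ry":0,"rz":0,"claw":0.2},{"x":0,"y":0,"z":-0.004,"rx":0,"ry":0,"rz":0,"claw":0.2},{"x":0,"y":0,"z":-0.006,"rx":0,"ry":0,"rz":0,"claw":0.2},{"x":0,"y":0,"z":-0.008,"rx":0,"ry":0,"rz":0,"claw":0.2},{"x":0,"y":0,"z":-0.008,"rx":0,"ry":0,"rz":0,"claw":0.2},{"x":0,"y":0,"z":-0.008,"rx":0,"ry":0,"rz":0,"claw":0.2},{"x":0,"y":0,"z":-0.008,"rx":0,"ry":0,"rz":0,"claw":0.2},{"x":0,"y":0,"z":-0.008,"rx":0,"ry":0,"rz":0,"claw":0.2}]'
```

```text
time_s: 13.55
tcp_pos: [0.512, -0.1906, 0.1065]
ee_rot: [[0.926, -0.378, 0.001], [-0.378, -0.926, -0.0], [0.001, 0.0, -1.0]]
wrist_force: [-4.0, 2.1, 6.0]
gripper_width: 0.453
gripper_force: 30.0
```

Contact at exactly the expected height: the flask is home. Screwing clockwise, following 4 mm a turn.

```bash
python3 -m pendant '[{"x":0,"y":0,"z":0,"rx":0,"ry":0,"rz":-0.05,"claw":0.2},{"x":0,"y":0,"z":-0.001,"rx":0,"ry":0,"rz":-0.1,"claw":0.2},{"x":0,"y":0,"z":-0.001,"rx":0,"ry":0,"rz":-0.15,"claw":0.2},{"x":0,"y":0,"z":-0.002,"rx":0,"ry":0,"rz":-0.2,"claw":0.2},{"x":0,"y":0,"z":-0.002,"rx":0,"ry":0,"rz":-0.25,"claw":0.2},{"x":0,"y":0,"z":-0.003,"rx":0,"ry":0,"rz":-0.3,"claw":0.2},{"x":0,"y":0,"z":-0.003,"rx":0,"ry":0,"rz":-0.35,"claw":0.2},{"x":0,"y":0,"z":-0.003,"rx":0,"ry":0,"rz":-0.4,"claw":0.2}]'
python3 -c "
from h import *
s=sense();print(s['joints'].round(1),s['moment'],s['wrist_force'])"
```

```text
time_s: 14.55
tcp_pos: [0.5138, -0.1901, 0.1059]
ee_rot: [[-0.078, -0.997, 0.005], [-0.997, 0.078, -0.0], [-0.0, -0.005, -1.0]]
wrist_force: [0.1, 4.0, 3.1]
gripper_width: 0.455
gripper_force: 30.0
[ -3.3  21.1 -19.7  -0.  -49.   -1.1] [1.20256379 0.17363986 0.11101266] [0.13909548 3.98794382 3.05545176]
```

```bash
python3 -m pendant '[{"x":0,"y":0,"z":0,"rx":0,"ry":0,"rz":-0.05,"claw":0.2},{"x":0,"y":0,"z":-0.001,"rx":0,"ry":0,"rz":-0.1,"claw":0.2},{"x":0,"y":0,"z":-0.001,"rx":0,"ry":0,"rz":-0.15,"claw":0.2},{"x":0,"y":0,"z":-0.002,"rx":0,"ry":0,"rz":-0.2,"claw":0.2},{"x":0,"y":0,"z":-0.002,"rx":0,"ry":0,"rz":-0.25,"claw":0.2},{"x":0,"y":0,"z":-0.003,"rx":0,"ry":0,"rz":-0.3,"claw":0.2},{"x":0,"y":0,"z":-0.003,"rx":0,"ry":0,"rz":-0.33,"claw":0.2},{"x":0,"y":0,"z":-0.003,"rx":0,"ry":0,"rz":-0.33,"claw":0.2}]'
python3 -c "
from h import *
s=sense();print(s['joints'].round(1),s['moment'],s['wrist_force'])"
```

```text
time_s: 15.55
tcp_pos: [0.5145, -0.1907, 0.1052]
ee_rot: [[-0.895, -0.446, 0.006], [-0.446, 0.895, -0.001], [-0.005, -0.004, -1.0]]
wrist_force: [1.7, 0.2, 2.8]
gripper_width: 0.451
gripper_force: 30.0
[ -3.4  21.1 -19.7   0.  -48.8 -60.2] [ 0.29045858 -0.66804339 -0.06421356] [1.72695583 0.21837151 2.77268339]
```

```bash
for i in 1; do python3 -m pendant '[{"x":0,"y":0,"z":0,"rx":0,"ry":0,"rz":-0.02,"claw":0.2},{"x":0,"y":0,"z":0,"rx":0,"ry":0,"rz":-0.04,"claw":0.2},{"x":0,"y":0,"z":-0.001,"rx":0,"ry":0,"rz":-0.06,"claw":0.2},{"x":0,"y":0,"z":-0.001,"rx":0,"ry":0,"rz":-0.08,"claw":0.2},{"x":0,"y":0,"z":-0.001,"rx":0,"ry":0,"rz":-0.1,"claw":0.2},{"x":0,"y":0,"z":-0.001,"rx":0,"ry":0,"rz":-0.11,"claw":0.2},{"x":0,"y":0,"z":-0.001,"rx":0,"ry":0,"rz":-0.12,"claw":0.2},{"x":0,"y":0,"z":-0.001,"rx":0,"ry":0,"rz":-0.12,"claw":0.2}]'
python3 -c "
from h import *
s=sense();print(s['joints'].round(1),s['moment'],s['wrist_force'])"; done
```

```text
time_s: 16.55
tcp_pos: [0.5138, -0.1908, 0.105]
ee_rot: [[-0.996, -0.085, 0.004], [-0.085, 0.996, -0.001], [-0.004, -0.002, -1.0]]
wrist_force: [3.5, -0.4, 5.1]
gripper_width: 0.449
gripper_force: 30.0
[ -3.4  21.2 -19.7   0.1 -48.8 -81.8] [ 0.08917162 -0.99178693  0.55356641] [ 3.46403147 -0.35415214  5.11786658]
```

```bash
for i in 1; do python3 -m pendant '[{"x":0,"y":0,"z":0,"rx":0,"ry":0,"rz":-0.02,"claw":0.2},{"x":0,"y":0,"z":0,"rx":0,"ry":0,"rz":-0.04,"claw":0.2},{"x":0,"y":0,"z":-0.001,"rx":0,"ry":0,"rz":-0.06,"claw":0.2},{"x":0,"y":0,"z":-0.001,"rx":0,"ry":0,"rz":-0.08,"claw":0.2},{"x":0,"y":0,"z":-0.001,"rx":0,"ry":0,"rz":-0.1,"claw":0.2},{"x":0,"y":0,"z":-0.001,"rx":0,"ry":0,"rz":-0.11,"claw":0.2},{"x":0,"y":0,"z":-0.001,"rx":0,"ry":0,"rz":-0.12,"claw":0.2},{"x":0,"y":0,"z":-0.001,"rx":0,"ry":0,"rz":-0.12,"claw":0.2}]'
python3 -c "
from h import *
s=sense();print(s['joints'].round(1),s['moment'],s['wrist_force'])"; done
```

```text
time_s: 17.55
tcp_pos: [0.5131, -0.1911, 0.1045]
ee_rot: [[-0.957, 0.289, 0.003], [0.289, 0.957, -0.001], [-0.003, -0.0, -1.0]]
wrist_force: [1.7, -1.6, 5.7]
gripper_width: 0.453
gripper_force: 30.0
[-3.400e+00  2.120e+01 -1.980e+01  1.000e-01 -4.890e+01 -1.034e+02] [-0.38341134 -0.71933576  0.39274754] [ 1.7041165  -1.56562879  5.69822127]
```

Moment jumped to 0.55 N m near 150° and then stayed near 0.4 with more turn, so the cap has bottomed and the fingers are slipping. I'll turn past the 206° maximum to be certain.

```bash
python3 -m pendant '[{"x":0,"y":0,"z":0,"rx":0,"ry":0,"rz":-0.04,"claw":0.2},{"x":0,"y":0,"z":0,"rx":0,"ry":0,"rz":-0.08,"claw":0.2},{"x":0,"y":0,"z":0,"rx":0,"ry":0,"rz":-0.12,"claw":0.2},{"x":0,"y":0,"z":0,"rx":0,"ry":0,"rz":-0.16,"claw":0.2},{"x":0,"y":0,"z":0,"rx":0,"ry":0,"rz":-0.2,"claw":0.2},{"x":0,"y":0,"z":0,"rx":0,"ry":0,"rz":-0.2,"claw":0.2},{"x":0,"y":0,"z":0,"rx":0,"ry":0,"rz":-0.2,"claw":0.2},{"x":0,"y":0,"z":0,"rx":0,"ry":0,"rz":-0.2,"claw":0.2}]'
python3 -c "
from h import *
s=sense();print(s['joints'].round(1),s['moment'],s['wrist_force'])
p=capture('scene');u=np.int32(proj(p,[.512,-.19,.11]));im=p['color'][u[1]-45:u[1]+45,u[0]-60:u[0]+60,::-1];cv2.imwrite('pics/c7.png',cv2.resize(im,None,fx=6,fy=6,interpolation=cv2.INTER_CUBIC))"
```

```text
time_s: 18.55
tcp_pos: [0.5123, -0.1909, 0.104]
ee_rot: [[-0.606, 0.796, 0.001], [0.796, 0.606, -0.001], [-0.001, 0.0, -1.0]]
wrist_force: [2.0, -1.9, 4.8]
gripper_width: 0.448
gripper_force: 30.0
[-3.400e+00  2.120e+01 -1.990e+01  1.000e-01 -4.890e+01 -1.393e+02] [-0.77884002 -0.53323061  0.49624347] [ 2.00657932 -1.91699343  4.77783722]
```

View pics/c7.png

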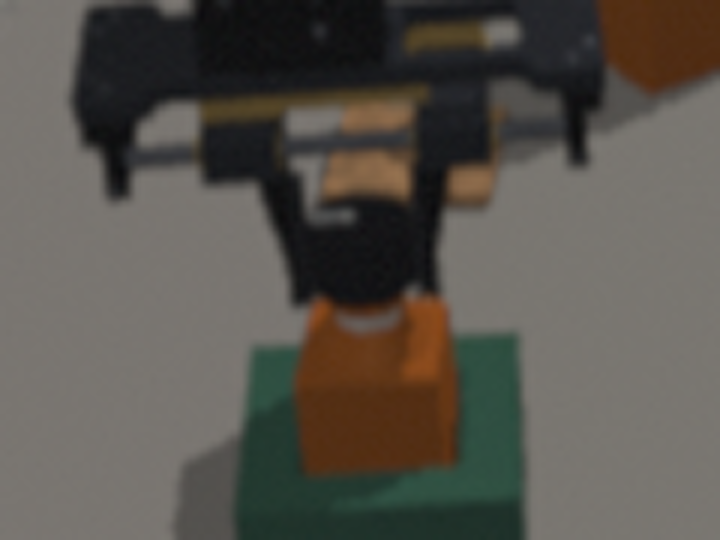

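The white line points left in c7 (310,215), which matches a bottomed cap after about 150° of turn, and the flask sits in the pocket. Backing off 90°.

```bash
python3 -m pendant '[{"x":0,"y":0,"z":0,"rx":0,"ry":0,"rz":0.02,"claw":0.2},{"x":0,"y":0,"z":0,"rx":0,"ry":0,"rz":0.06,"claw":0.2},{"x":0,"y":0,"z":0.001,"rx":0,"ry":0,"rz":0.1,"claw":0.2},{"x":0,"y":0,"z":0.001,"rx":0,"ry":0,"rz":0.15,"claw":0.2},{"x":0,"y":0,"z":0.001,"rx":0,"ry":0,"rz":0.2,"claw":0.2},{"x":0,"y":0,"z":0.002,"rx":0,"ry":0,"rz":0.25,"claw":0.2},{"x":0,"y":0,"z":0.002,"rx":0,"ry":0,"rz":0.3,"claw":0.2},{"x":0,"y":0,"z":0.002,"rx":0,"ry":0,"rz":0.3,"claw":0.2}]'
python3 -m pendant '[{"x":0,"y":0,"z":0,"rx":0,"ry":0,"rz":0.04,"claw":0.2},{"x":0,"y":0,"z":0,"rx":0,"ry":0,"rz":0.08,"claw":0.2},{"x":0,"y":0,"z":0.001,"rx":0,"ry":0,"rz":0.12,"claw":0.2},{"x":0,"y":0,"z":0.001,"rx":0,"ry":0,"rz":0.16,"claw":0.2},{"x":0,"y":0,"z":0.001,"rx":0,"ry":0,"rz":0.2,"claw":0.2},{"x":0,"y":0,"z":0.001,"rx":0,"ry":0,"rz":0.21,"claw":0.2},{"x":0,"y":0,"z":0.001,"rx":0,"ry":0,"rz":0.21,"claw":0.2},{"x":0,"y":0,"z":0.001,"rx":0,"ry":0,"rz":0.21,"claw":0.2}]'
python3 -c "
from h import *
s=sense();print(s['joints'].round(1),s['moment'],s['wrist_force'])
p=capture('scene');u=np.int32(proj(p,[.512,-.19,.11]));im=p['color'][u[1]-45:u[1]+45,u[0]-60:u[0]+60,::-1];cv2.imwrite('pics/c8.png',cv2.resize(im,None,fx=6,fy=6,interpolation=cv2.INTER_CUBIC))"
```

```text
time_s: 19.6
tcp_pos: [0.5117, -0.1901, 0.1043]
ee_rot: [[-1.0, -0.021, -0.0], [-0.021, 1.0, 0.001], [0.0, 0.001, -1.0]]
wrist_force: [-0.0, 0.5, 6.9]
gripper_width: 0.45
gripper_force: 30.0
time_s: 20.6
tcp_pos: [0.5116, -0.19, 0.1047]
ee_rot: [[-0.778, -0.629, -0.0], [-0.629, 0.778, 0.001], [-0.001, 0.001, -1.0]]
wrist_force: [1.1, 1.8, 7.3]
gripper_width: 0.449
gripper_force: 30.0
[ -3.4  21.1 -19.8  -0.1 -49.1 -47.6] [ 0.53308734 -0.05887535  0.01505817] [1.05628915 1.80514739 7.34792786]
```

View pics/c8.png

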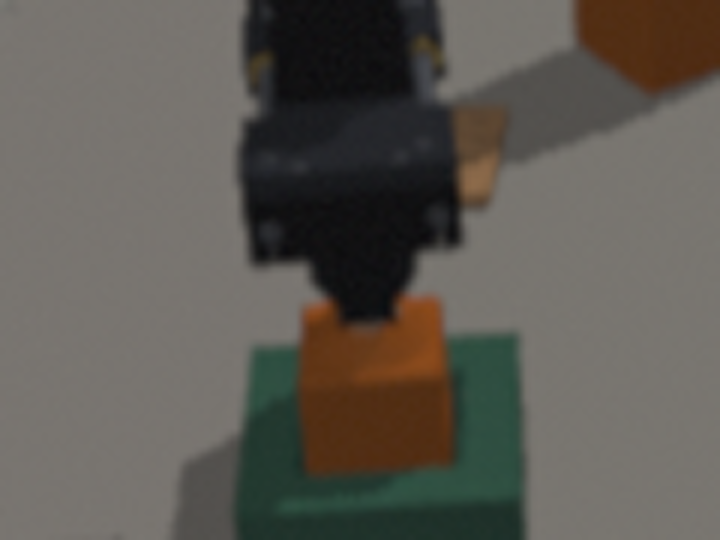

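The fingers still grip the cap after 92° of back-off, and the flask is seated squarely in the holder in c8 (305,473)-(455,463). Play in the pocket costs only a few degrees of the 17 allowed.

```bash
python3 -c "
from station import *
print(finish_job())"
```

```text
the job is handed in; nothing more can be done
None
```

The job is handed in and I don't have the verdict: the amber flask is home in the pocket, its cap was screwed to the bottom and backed off about a quarter turn (92° at the gripper), and the gripper is still holding it at 30 N.

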